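# Square up a rail corner with a held square

## Robot

A 6-joint arm with a two-finger parallel gripper is mounted at the origin on a cart in front of the work surface, level with it; the furniture and walls round the work are solid. World frame = base frame: x ahead of the robot, y to its left, z up, the work surface at z = 0. Lengths are in m, angles in rad, forces in N, time in s.
With the tool pointing down it reaches from about 0.375 to 0.75 m from the base axis. Payload 9 kg.
Tool frame: the origin (TCP) lies at the very end of the fingers, on their centre line; the grasp point (between the pads) lies behind it (manip.tcp_to_grasp is the z of the grasp point in the tool frame, in m); z points along the fingers, y is the line along which they close (so a half turn about z gives the same grasp; the last joint's range is limited). The gripper opens to 85 mm and grips with 20 to 120 N. Pads are 22 mm wide; open, the fingers measure 114 mm over their backs; the gripper's body (76 mm by 85 mm) begins 54 mm behind the grasp point. The pads swing forward as they close: fully open they stand 13 mm farther back than shut.
Start: joints at [1.073, 0.104, 0.097, 1.564, 0, 1.353], TCP at [0.166, 0.577, 0.231] pointing down, gripper open.
Joint ranges: [-2.99, 2.99], [-0.84, 1.86], [-1.1, 1.16], [-1.84, 2.11], [-1.51, 1.56], [-3.14, 3.14]. Speed limits (rad/s): [2.22, 2.22, 2.57, 3.14, 3.14, 3.14].

## Interface

Orientations are given as [roll, pitch, yaw] about the fixed x, y, z axes, in that order (R = Rz(yaw) Ry(pitch) Rx(roll)).
In Python, from workcell import manip, cams gives the robot as it stands.
- The arm moves only by the tool move_arm, never from a script. Its argument "deltas" is a list of rows, each a list of 4 numbers: the shift along the tool's x, y, z normalised to -1 to 1, where 1 is 80 mm, then the turn about the tool's z normalised to -1 to 1, where 1 is pi rad. In form: [[tx, ty, tz, yaw], ...]. A call has 1 to 20 rows; each row is the pose to reach, as a shift and turn from the pose commanded when the call began, along the tool's axes at that moment, turning the shorter way round; what a row does not reach only later rows make up. A row lasts 1/8 s, in which the tool goes at most 62.5 mm and 10.7 degrees, less where a joint would pass 70% of its speed; a pose out of reach is approached as far as the arm can. A call with a number of a shift or a turn outside -1 to 1 is refused whole. A call with a gripper value outside its range is refused whole. "fingers" is the gripper command: -1 is shut, 1 is fully open, values between are in proportion, set as the call begins (left out, the last holds). The fingers move at their own pace and stop on an object; the grip force is fixed at half the most. Time passes only in rows, so rows that repeat a pose let the fingers close. It gives the time, the measured TCP pose, the force, the opening and the grip force at its end, in the units of the state.
- manip.get_state(): the state, without advancing time (a new reading comes with each control period).
- cams.grab_frame(name): name is "scene" or "top"; returns a dict with "img" (420x560x3 uint8, red, green, blue), "range_z" (420x560 float32, m along the optical axis (not along the pixel's ray), 0 where there is no reading), "mtx" (3x3 intrinsics, pixels), "pose" (4x4, takes a point from camera to world coordinates). Camera axes: x right, y down, z forward; pixel columns grow to the right and rows downward; lengths in m; the calibration is good to about 2 mm. A picture is of the moment at which its call begins.
- manip.close_job(): hands the job in; it is judged then, once.
Trained networks look in the newest picture that a camera, given by its name, has taken for a name from the list of things; names that differ only in an ending like _2 or _b are one class to them, and where a whole thing is asked for, a point or a joint stands for the part that bears it (a point fixed in the world has none). Each returns a list of dicts, best first, with "score" (0 to 1); they miss things now and then, are a little off and sometimes report something else, mostly with a low value. They report only what shows in the picture. A call takes as long as a camera call.
- cams.search_frame(camera, target): "extent" ([left, top, right, bottom] in pixels, round what is visible of it).
- cams.silhouettes(camera, target): "pixels" (420x560 bool, what is visible of it) and "extent" ([left, top, right, bottom] in pixels, round what is visible of it).
The state is a dict: "time_s": time; "joints": joint angles; "dq": joint speeds; "tau": joint torques, N m; "eef_pos": TCP position; "eef_rot": TCP orientation; "contact_force": force on the tool from outside, world axes, zero at the start; "torque": the same for the moment, N m; "width": finger opening in m; "grip_force": force on a finger pad.
Only numpy, scipy, OpenCV 4.12 (cv2) and the standard library are available. Lean on these libraries where they do the work, as an engineer would, in place of code of your own. Each camera call takes 0.05 s, during which the arm holds its last target. There are 200 camera calls.

## Task

Take the square by its wooden grip and press it, low between the two rails of the jig, into their corner, so that the loosely screwed rail is swung out square and the square sits flush on both rails without gaps; hold it there with a steady push of about 10 N toward each rail for about a second. Then lay the square flat back on its rubber mat and let go, leaving the rails standing square. Move the rail only with the square, never press a rail with more than 30 N, and leave the other things alone.

Things in the scene. Friction and masses are not known exactly. Their poses are not given: they have to be found in the camera images.
- jig: plywood board 190 x 190 x 6 mm, fixed on the bench, carrying two aluminium rails 25 mm wide, 30 mm high (rail tops 36 mm above the bench). Origin: on the board's underside (bench top), below the inner corner where the two rail faces meet; z up. The board reaches from -150 to +40 mm in x and y. The square belongs in the quarter x < 0, y < 0, parallel to these axes.
- rail_fixed: seat of the rail screwed fast to the board. Axes parallel to the jig's, origin at the inner corner on top of the board. The rail's inner face is nominally the plane y = 0 and runs 6 to 131 mm from the corner toward -x; the rail lies on the +y side. It is clamped through oblong holes: its face really stands up to 3 mm to either side of that plane, not measured, to be felt.
- rail_swing (a joint): angle of the loose rail, rad: 0 = square, positive = free end leans inward (jig -x), negative = past square. Screw 6 mm in x, 4 mm in y from jig origin. Starts 0.06 to 0.15; no spring, no stop at square, stays where left. Dry friction 0.25 N m: about 2.5 N at the end of the square's leg, plus sliding friction on the other rail; once flush, it bears near the screw and the force rises steeply.
- rail_swing_tip (a point): nominal free end of the loose rail's inner face, half-way up the rail. When square, this face is nominally the jig's plane x = 0 and runs from the corner 131 mm toward the jig's -y; the rail lies on the +x side. It too really stands up to 3 mm to either side (parallel) of nominal, not measured, to be felt.
- square_grip (a point): centre of the square's upright wooden grip, 38 mm above the square's underside. The grip is 12 mm thick along (x+y)/sqrt2 of this point's axes, which points to the square's heel, and 54 mm long across that; it rises from a steel brace (top 9 mm above the underside) to 58 mm; pinch its 12 mm from above. The square's outer faces are the planes x = +50 mm and y = +50 mm.
- square: steel L-shaped square, 0.2 to 0.4 kg, legs 100 mm long outside, 20 mm wide, 14 mm thick. Origin at the heel, underside, where the outer faces (x = 0, y = 0) would meet; the heel is relieved by 5 mm. One leg runs toward -x along the face y = 0, the other toward -y along x = 0. z up. Friction on one rail can take up several N of the push toward the other.
- mat: thin black rubber mat 140 x 140 x 3 mm, fixed on the bench, on which the square lies at the start; origin at the centre of its underside; the middle of the square, below its grip, lies about over the mat's centre
- flux_tin: small red round tin 58 mm across, 23 mm high, bystander, origin under its centre
- solder_spool: solder spool 56 mm across, 43 mm high, bystander, origin under its centre
- screwdriver_red: screwdriver with red handle, 189 mm long, 24 mm high, bystander, origin under its centre
- pulse_board_c: small green circuit board 40 x 60 x 14 mm, bystander, origin under its centre

How it is judged:
By the outcome, as a careful person would: the job done as asked, in the order asked, and still so for the second after the job is handed in, with the robot touching nothing.
It also fails if it takes over 67 s, if anything falls off the work surface, if the arm or the gripper's body presses on something with over 40 N, if the wrist force passes 120 N, or if a joint passes its speed limit or range.

## Working session

There is one attempt and no reset: what is moved stays moved. The work goes in short steps, Python scripts to look and compute and a tool call to move; the robot and the scene stay as the last step left them, time stands still between calls to the robot, and variables do not carry over. Pictures are saved under pics/ and viewed, at most 10 in all, crops included, and the job is handed in when it is done.

Besides the shell and the picture viewer there is one more tool, called after "Request:" as name([rows], argument=value, ...), one row to a line, values as JSON. move_arm: Moves the arm, as the interface text tells. Scaled input: -1 to 1 covers 80 mm each way for a shift and pi rad each way for a turn. Its arguments: {"type":"object","properties":{"deltas":{"type":"array"},"fingers":{"type":"number"}},"required":["deltas"]}

```bash
mkdir -p pics
cat > h.py <<'E'
import numpy as np, cv2
from workcell import manip, cams
def world(f):
    z=f["range_z"]; K=f["mtx"]; v,u=np.mgrid[:z.shape[0],:z.shape[1]]
    p=np.stack([(u-K[0,2])/K[0,0]*z,(v-K[1,2])/K[1,1]*z,z,np.ones_like(z)],-1)@f["pose"].T
    p=p[...,:3]; p[z==0]=np.nan; return p
E
python3 - <<'E'
from h import *
s=manip.get_state(); print(s, manip.tcp_to_grasp)
for c in("scene","top"):
    f=cams.grab_frame(c); cv2.imwrite(f"pics/{c}0.png",f["img"][...,::-1]); np.savez(f"{c}0.npz",**f); print(f["pose"].round(3),f["mtx"][0,0])
    for t in("jig","rail_fixed","rail_swing","square","square_grip","mat","flux_tin","solder_spool","screwdriver_red","pulse_board_c"):
        d=cams.search_frame(c,t); print(c,t,[(x["extent"],round(x["score"],2)) for x in d[:2]])
E
```

```text
{'time_s': 0.0, 'joints': array([1.07331929e+00, 1.04717053e-01, 9.64574303e-02, 1.56388293e+00,
       4.19129955e-05, 1.35311531e+00]), 'dq': array([ 3.08260440e-05,  2.17726452e-03,  1.37357624e-03,  5.27235876e-04,
       -4.04702663e-04, -7.90339401e-05]), 'tau': array([-6.50591865e-04, -5.56937099e+01,  5.03644180e+01,  1.72894809e-02,
       -3.05014346e-04, -2.93332590e-06]), 'eef_pos': array([0.16550267, 0.57638095, 0.23050541]), 'eef_rot': array([-3.14028725e+00, -3.31662297e-04,  2.86179639e+00]), 'contact_force': array([ 0.0542648 , -0.55971335,  0.56442888]), 'torque': array([0.04951373, 0.01893112, 0.05421249]), 'grip_force': 0.0, 'width': 0.08544359643966642} -0.0187
[[-0.885 -0.305  0.353  0.125]
 [-0.466  0.577 -0.671  0.903]
 [ 0.001 -0.758 -0.652  0.969]
 [ 0.     0.     0.     1.   ]] 436.3471976885438
scene jig [([244.7, 230.4, 326.8, 295.3], 0.89), ([321.8, 176.3, 348.3, 196.1], 0.6)]
scene rail_fixed [([258.6, 259.3, 303.0, 288.0], 0.63)]
scene rail_swing [([251.7, 230.9, 284.4, 266.4], 0.91)]
scene square [([334.0, 170.6, 354.0, 192.1], 0.71)]
scene square_gri
[... 625 characters left out ...]
7.5, 276.0, 275.1], 0.94), ([367.4, 232.8, 409.1, 263.8], 0.37)]
top rail_fixed [([210.1, 220.4, 228.0, 265.2], 0.64)]
top rail_swing [([220.3, 211.6, 268.3, 224.6], 0.82)]
top square [([365.5, 232.0, 410.2, 265.4], 0.97), ([338.7, 161.1, 357.3, 179.0], 0.34)]
top square_grip [([367.2, 229.9, 408.4, 265.8], 0.57)]
top mat [([361.1, 228.2, 414.2, 279.8], 0.82), ([210.0, 220.5, 227.2, 264.7], 0.58)]
top flux_tin [([304.7, 160.4, 322.4, 180.3], 0.81), ([212.4, 223.0, 228.6, 265.1], 0.33)]
top solder_spool [([267.2, 155.8, 287.2, 177.6], 0.69)]
top screwdriver_red [([127.9, 245.8, 182.5, 285.4], 0.81), ([219.4, 211.4, 269.6, 227.1], 0.29)]
top pulse_board_c [([336.8, 162.3, 358.9, 180.4], 0.57)]
```

```bash
ls pics
```

```text
scene0.png
top0.png
```

View pics/top0.png

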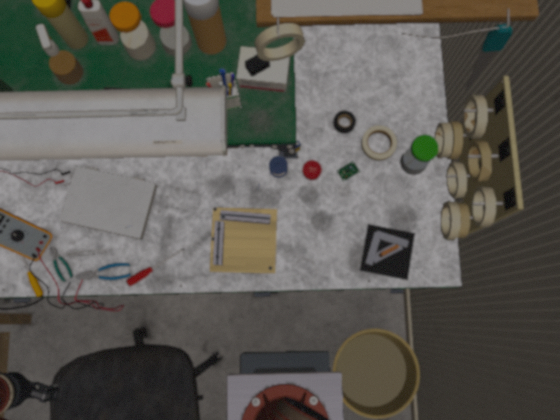

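View pics/scene0.png

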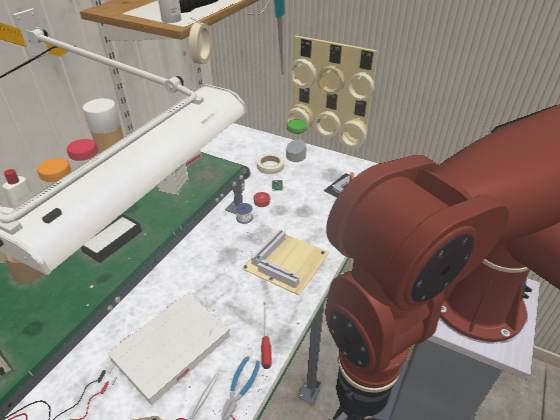

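The top view shows the jig at about (244,241), with the rails along its left and upper edges. The mat with the square is at (388,251), with the grip near (390,251). The scene view shows the jig but the arm partly hides the mat. Next I'll measure with depth.

Run:
```python
from h import *
f=dict(np.load("top0.npz")); p=world(f); im=f["img"]
a=cv2.resize(im[200:285,200:290],None,fx=6,fy=6,interpolation=cv2.INTER_CUBIC)
b=cv2.resize(im[215:290,350:425],None,fx=6,fy=6,interpolation=cv2.INTER_CUBIC)
h=max(a.shape[0],b.shape[0]);h=min(h,600)
o=np.zeros((h,800,3),np.uint8)
a=cv2.resize(a,(400,378));b=cv2.resize(b,(400,400));o[:378,:400]=a;o[:400,400:]=b
cv2.imwrite("pics/crop0.png",o[:400,:,::-1])
def rect(m,n):
    q=p[m][:,:2]; q=q[~np.isnan(q).any(1)]; r=cv2.minAreaRect((q*1000).astype(np.float32)); print(n,len(q),r,np.median(p[m][:,2]), cv2.boxPoints(r).round(0).tolist())
reg=np.zeros(im.shape[:2],bool)
def R(l,t,r,b): m=np.zeros(im.shape[:2],bool); m[t:b,l:r]=1; return m
z=p[...,2]
j=R(205,200,285,283)
rail=j&(z>.024)&(z<.05)
n,l=cv2.connectedComponents(rail.astype(np.uint8))
for i in range(1,n):
    if (l==i).sum()>20: rect(l==i,"rail%d"%i)
hsv=cv2.cvtColor(im,cv2.COLOR_RGB2HSV)
wood=j&(hsv[...,1]>60); rect(wood,"board")
mt=R(350,215,425,290)
rect(mt&(hsv[...,2]<70),"mat")
rect(mt&(z>.035)&(z<.08),"gripdepth")
rect(mt&(hsv[...,1]>110)&(hsv[...,0]<25)&(hsv[...,2]>80),"gripcol")
rect(mt&(z>.010),"sqdepth")
print(np.nanpercentile(z[mt],[5,50,90,99]))
for t in["square","square_grip"]:
    d=cams.silhouettes("top",t)[0]; rect(d["pixels"],t)
```

```text
rail1 459 ((588.6829223632812, 100.27020263671875), (144.9486541748047, 27.21025276184082), 83.27220916748047) 0.034264216315804896 [[567.0, 30.0], [594.0, 27.0], [611.0, 171.0], [584.0, 174.0]]
rail2 400 ((515.3200073242188, 176.86331176757812), (26.39643669128418, 124.65026092529297), 87.14759063720703) 0.03442120532656345 [[452.0, 167.0], [577.0, 161.0], [578.0, 187.0], [454.0, 193.0]]
board 3168 ((526.8631591796875, 109.31428527832031), (189.57501220703125, 189.79348754882812), 87.07891082763672) nan [[427.0, 19.0], [617.0, 10.0], [626.0, 199.0], [437.0, 209.0]]
mat 1530 ((455.3848876953125, -384.11895751953125), (308.1290283203125, 150.13211059570312), 71.01725769042969) nan [[334.0, -505.0], [476.0, -554.0], [576.0, -263.0], [435.0, -214.0]]
gripdepth 93 ((478.6691589355469, -304.6334228515625), (11.938892364501953, 54.21408462524414), 25.551639556884766) 0.058995226423388836 [[462.0, -283.0], [485.0, -332.0], [496.0, -327.0], [472.0, -278.0]]
gripcol 53 ((479.4237060546875, -303.82037353515625), (7.446003437042236, 51.092872619628906), 25.166616439819336) 0.05940785835528217 [[465.0, -282.0], [487.0, -329.0], [494.0, -325.0], [472.0, -279.0]]
sqdepth 613 ((473.44720458984375, -317.5884094238281), (157.4871063232422, 121.31673431396484), 75.36325073242188) 0.01626813161703322 [[395.0, -378.0], [512.0, -409.0], [552.0, -257.0], [435.0, -226.0]]
[-7.41043877e-03 -4.58566850e-06  1.12965479e-02  5.75562805e-02]
square 684 ((480.9462890625, -305.9650573730469), (100.01813507080078, 102.90827941894531), 70.82550811767578) nan [[416.0, -336.0], [513.0, -370.0], [546.0, -276.0], [449.0, -242.0]]
square_grip 645 ((479.0463562011719, -304.89862060546875), (98.79048919677734, 99.27010345458984), 70.64034271240234) nan [[416.0, -335.0], [510.0, -368.0], [542.0, -275.0], [449.0, -242.0]]
```

View pics/crop0.png

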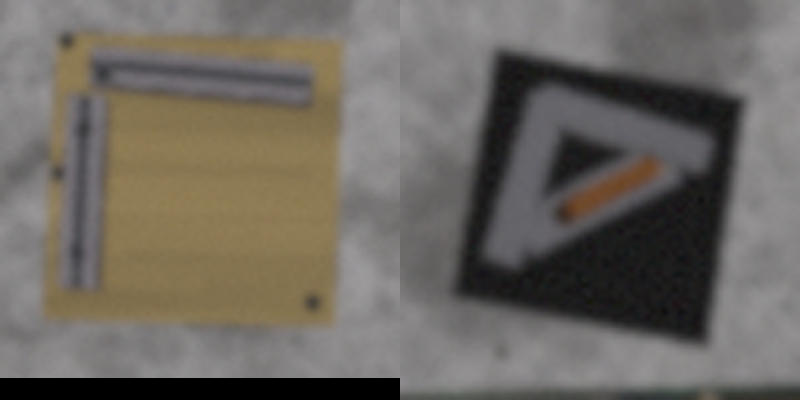

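```bash
cat >> h.py <<'E'
def plan(p0,yaw0,wps):
    """wps: (x,y,z,yaw_deg); prints one call per waypoint leg, split to fit +-80 mm per axis"""
    p=np.array(p0,float); y=yaw0
    for w in wps:
        t=np.array(w[:3]); ty=w[3]; turn=-(((ty-y)+180)%360-180)/180
        first=True
        while True:
            a=np.radians(y); B=np.array([[np.cos(a),np.sin(a),0],[np.sin(a),-np.cos(a),0],[0,0,-1]])  # cols x,y,z
            B=np.array([[np.cos(a),np.sin(a),0],[np.sin(a),-np.cos(a),0],[0,0,-1]])
            d=B.T@(t-p)/.08; s=min(1,.98/max(np.abs(d).max(),1e-9)); r=np.round(np.append(d*s,turn if first else 0),3)
            print(r.tolist(),"mm",round(80*np.linalg.norm(r[:3])), "rows",int(max(np.ceil(80*np.linalg.norm(r[:3])/62.5),np.ceil(abs(r[3])*180/10.7))))
            p=p+B@r[:3]*.08; 
            if first: y=ty; first=False
            if s==1: break
    print("end",p.round(4),y)
E
python3 - <<'E'
from h import *
plan([.1655,.5764,.2305],163.97,[(.24,.54,.2305,135),(.42,.33,.2305,135),(.50,.05,.22,135),(.4787,-.3046,.17,115.7)])
E
```

```text
[-0.98, -0.173, 0.0, 0.161] mm 80 rows 3
[-0.039, 0.013, 0.0, 0.0] mm 3 rows 1
[-0.98, -0.075, 0.0, 0.0] mm 79 rows 2
[-0.98, -0.075, 0.0, 0.0] mm 79 rows 2
[-0.98, -0.076, 0.0, 0.0] mm 79 rows 2
[-0.507, -0.039, 0.0, 0.0] mm 41 rows 1
[-0.98, -0.544, 0.04, 0.0] mm 90 rows 2
[-0.98, -0.544, 0.041, 0.0] mm 90 rows 2
[-0.98, -0.545, 0.04, 0.0] mm 90 rows 2
[-0.242, -0.134, 0.01, 0.0] mm 22 rows 1
[-0.869, -0.98, 0.184, 0.107] mm 106 rows 2
[-0.98, -0.546, 0.158, 0.0] mm 91 rows 2
[-0.98, -0.547, 0.158, 0.0] mm 91 rows 2
[-0.775, -0.432, 0.125, 0.0] mm 72 rows 2
end [ 0.4787 -0.3046  0.17  ] 115.7
```

Request:
move_arm([
  [-0.5,-0.09,0,0.05],
  [-0.98,-0.173,0,0.11],
  [-0.98,-0.173,0,0.161],
  [-0.98,-0.173,0,0.161],
], fingers=0.2)

```text
time_s: 1.7
eef_pos: [0.2376, 0.5416, 0.2313]
eef_rot: [3.142, -0.0, 2.356]
contact_force: [0.4, 0.1, 0.4]
width: 0.0512
grip_force: 0.0
```

Request:
move_arm([
  [-0.6,-0.05,0,0],
  [-0.98,-0.075,0,0],
])

```text
time_s: 1.95
eef_pos: [0.2887, 0.4813, 0.2313]
eef_rot: [3.142, 0.0, 2.361]
contact_force: [0.4, 0.7, -0.0]
width: 0.051
grip_force: 0.0
```

Request:
move_arm([
  [-0.6,-0.05,0,0],
  [-0.98,-0.075,0,0],
])

```text
time_s: 2.2
eef_pos: [0.3402, 0.4214, 0.2314]
eef_rot: [3.141, 0.0, 2.361]
contact_force: [0.6, 0.3, -0.8]
width: 0.0512
grip_force: 0.0
```

Request:
move_arm([
  [-0.6,-0.05,0,0],
  [-0.98,-0.076,0,0],
])

```text
time_s: 2.45
eef_pos: [0.3914, 0.3616, 0.2314]
eef_rot: [3.141, 0.0, 2.36]
contact_force: [-0.1, 0.1, 0.2]
width: 0.0512
grip_force: 0.0
```

Request:
move_arm([
  [-0.55,-0.03,0,0],
])

```text
time_s: 2.58
eef_pos: [0.4203, 0.3296, 0.2315]
eef_rot: [3.141, -0.0, 2.362]
contact_force: [1.2, 0.4, -0.4]
width: 0.0513
grip_force: 0.0
```

Works as planned; continuing.

Request:
move_arm([
  [-0.5,-0.27,0.02,0],
  [-0.98,-0.544,0.04,0],
])

```text
time_s: 2.82
eef_pos: [0.445, 0.2427, 0.2281]
eef_rot: [3.141, 0.0, 2.361]
contact_force: [0.7, 0.4, -0.2]
width: 0.0507
grip_force: 0.0
```

Request:
move_arm([
  [-0.5,-0.27,0.02,0],
  [-0.98,-0.544,0.04,0],
])

```text
time_s: 3.08
eef_pos: [0.4696, 0.1564, 0.225]
eef_rot: [3.141, 0.0, 2.361]
contact_force: [0.4, 0.0, 0.4]
width: 0.0511
grip_force: 0.0
```

Request:
move_arm([
  [-0.5,-0.27,0.02,0],
  [-0.98,-0.545,0.04,0],
])

```text
time_s: 3.32
eef_pos: [0.4942, 0.0701, 0.2218]
eef_rot: [3.141, 0.0, 2.361]
contact_force: [1.2, 0.6, -0.5]
width: 0.0515
grip_force: 0.0
```

Request:
move_arm([
  [-0.242,-0.134,0.01,0],
])

```text
time_s: 3.45
eef_pos: [0.5004, 0.0483, 0.2208]
eef_rot: [3.142, 0.0, 2.359]
contact_force: [1.4, 0.4, -0.9]
width: 0.0511
grip_force: 0.0
```

Request:
move_arm([
  [-0.45,-0.5,0.1,0.055],
  [-0.869,-0.98,0.184,0.107],
  [-0.869,-0.98,0.184,0.107],
])

```text
time_s: 3.82
eef_pos: [0.4934, -0.0571, 0.2056]
eef_rot: [-3.141, -0.0, 2.019]
contact_force: [-0.1, 0.1, -0.6]
width: 0.0514
grip_force: 0.0
```

Request:
move_arm([
  [-0.5,-0.27,0.08,0],
  [-0.98,-0.546,0.158,0],
])

```text
time_s: 4.08
eef_pos: [0.4889, -0.1443, 0.1938]
eef_rot: [3.141, 0.001, 2.027]
contact_force: [0.2, 0.0, 0.4]
width: 0.0513
grip_force: 0.0
```

Request:
move_arm([
  [-0.5,-0.27,0.08,0],
  [-0.98,-0.546,0.158,0],
])

```text
time_s: 4.32
eef_pos: [0.4836, -0.2343, 0.181]
eef_rot: [3.141, 0.0, 2.026]
contact_force: [0.4, -0.0, -0.0]
width: 0.0511
grip_force: 0.0
```

Request:
move_arm([
  [-0.5,-0.27,0.08,0],
  [-0.775,-0.432,0.125,0],
  [-0.775,-0.432,0.125,0],
  [-0.775,-0.432,0.125,0],
])

```text
time_s: 4.82
eef_pos: [0.4794, -0.3035, 0.1712]
eef_rot: [3.141, -0.0, 2.022]
contact_force: [-0.2, 0.2, 0.4]
width: 0.0512
grip_force: 0.0
```

Run:
```python
from h import *
s=manip.get_state(); print(s["eef_pos"],np.degrees(s["eef_rot"]),s["time_s"],s["joints"])
f=cams.grab_frame("scene"); np.savez("scene1.npz",**f)
im=f["img"][140:230,290:400]; cv2.imwrite("pics/s1.png",cv2.resize(im,None,fx=6,fy=6,interpolation=cv2.INTER_CUBIC)[...,::-1])
p=world(f); z=p[...,2]
hsv=cv2.cvtColor(f["img"],cv2.COLOR_RGB2HSV)
m=(z>.055)&(z<.066)&(abs(p[...,0]-.4787)<.06)&(abs(p[...,1]+.3046)<.06)
q=p[m]; print(len(q)); 
if len(q)>5: print(cv2.minAreaRect((q[:,:2]*1000).astype(np.float32)))
```

```text
[ 0.47942029 -0.30350885  0.17115401] [ 1.79977817e+02 -2.31574988e-02  1.15861339e+02] 4.825 [-7.95094667e-01  1.49230660e-03 -1.17633774e-01  1.45192997e+00
  4.95778079e-04  3.24336159e-01]
35
((481.5626220703125, -301.3780822753906), (11.753149032592773, 54.85868453979492), 24.737119674682617)
```

View pics/s1.png

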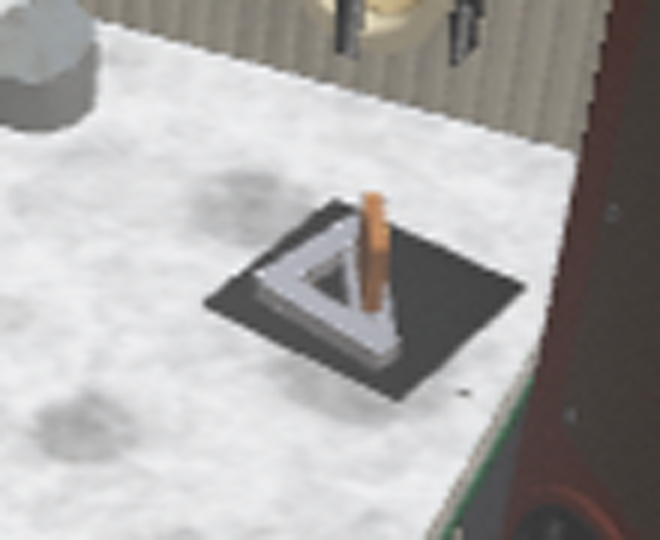

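The crop shows the square lying on the mat, with the grip upright at about (375,250) and the fingers above it. The two cameras agree with the TCP position within 2–3 mm. Descending now.

Request:
move_arm([
  [0,0,0.5,0],
  [0,0,1,0],
])

```text
time_s: 5.12
eef_pos: [0.4799, -0.3039, 0.0908]
eef_rot: [3.141, 0.002, 2.022]
contact_force: [-0.1, -0.4, -0.2]
width: 0.0511
grip_force: 0.0
```

Request:
move_arm([
  [0,0,0.4,0],
  [0,0,0.7,0],
  [0,0,0.85,0],
  [0,0,0.85,0],
])

```text
time_s: 5.62
eef_pos: [0.479, -0.304, 0.0227]
eef_rot: [-3.141, -0.001, 2.021]
contact_force: [-0.1, 0.6, 0.5]
width: 0.0511
grip_force: 0.0
```

Request:
move_arm([
  [0,0,0,0],
  [0,0,0,0],
  [0,0,0,0],
  [0,0,0,0],
  [0,0,0,0],
  [0,0,0,0],
], fingers=-1)

```text
time_s: 6.38
eef_pos: [0.4797, -0.3054, 0.0241]
eef_rot: [3.141, 0.002, 2.02]
contact_force: [-0.9, 1.1, 6.7]
width: 0.0112
grip_force: 59.3
```

Run:
```python
from h import *
plan([.4795,-.305,.0237],115.75,[(.4795,-.305,.095,115.75),(.49,-.25,.095,132.1),(.5093,.1001,.095,132.1),(.5093,.1001,.05,132.1)])
```

```text
[0.0, 0.0, -0.891, -0.0] mm 71 rows 2
[0.562, 0.417, -0.0, -0.091] mm 56 rows 2
[0.971, 0.98, -0.0, -0.0] mm 110 rows 2
[0.972, 0.98, -0.0, 0.0] mm 110 rows 2
[0.971, 0.98, -0.0, 0.0] mm 110 rows 2
[0.172, 0.173, -0.0, 0.0] mm 20 rows 1
[-0.0, -0.0, 0.562, -0.0] mm 45 rows 1
end [0.5093 0.1001 0.05  ] 132.1
```

Request:
move_arm([
  [0,0,-0.3,0],
  [0,0,-0.7,0],
  [0,0,-0.891,0],
  [0,0,-0.891,0],
  [0,0,-0.891,0],
])

```text
time_s: 7.0
eef_pos: [0.4784, -0.3043, 0.0927]
eef_rot: [-3.141, -0.002, 2.02]
contact_force: [-0.2, 0.1, -2.0]
width: 0.011
grip_force: 58.6
```

Request:
move_arm([
  [0.25,0.2,0,-0.045],
  [0.562,0.417,0,-0.091],
])

```text
time_s: 7.25
eef_pos: [0.4888, -0.2489, 0.0925]
eef_rot: [-3.141, -0.002, 2.309]
contact_force: [-0.2, 0.4, -1.7]
width: 0.0114
grip_force: 58.6
```

Request:
move_arm([
  [0.33,0.33,0,0],
  [0.66,0.66,0,0],
  [0.97,0.98,0,0],
])

```text
time_s: 7.62
eef_pos: [0.4948, -0.138, 0.0926]
eef_rot: [-3.141, -0.002, 2.306]
contact_force: [-0.1, 0.4, -2.0]
width: 0.0113
grip_force: 58.6
```

Request:
move_arm([
  [0.33,0.33,0,0],
  [0.66,0.66,0,0],
  [0.97,0.98,0,0],
])

```text
time_s: 8.0
eef_pos: [0.5009, -0.028, 0.0927]
eef_rot: [-3.141, -0.002, 2.306]
contact_force: [-0.0, -0.8, -1.1]
width: 0.0111
grip_force: 58.6
```

Request:
move_arm([
  [0.33,0.33,0,0],
  [0.66,0.66,0,0],
  [0.97,0.98,0,0],
])

```text
time_s: 8.38
eef_pos: [0.507, 0.082, 0.0927]
eef_rot: [-3.14, -0.002, 2.306]
contact_force: [0.7, 0.7, -1.9]
width: 0.0113
grip_force: 58.6
```

Request:
move_arm([
  [0.172,0.173,0,0],
  [0.172,0.173,0,0],
  [0.172,0.173,0,0],
])

```text
time_s: 8.75
eef_pos: [0.5085, 0.0996, 0.0933]
eef_rot: [-3.141, -0.001, 2.306]
contact_force: [0.8, 0.3, -2.0]
width: 0.0112
grip_force: 58.7
```

Run:
```python
from h import *
s=manip.get_state(); print(s["eef_pos"],np.degrees(s["eef_rot"]),s["time_s"],s["contact_force"],s["torque"])
f=cams.grab_frame("scene"); np.savez("scene2.npz",**f)
im=f["img"][190:310,210:350]; cv2.imwrite("pics/s2.png",cv2.resize(im,None,fx=5,fy=5,interpolation=cv2.INTER_CUBIC)[...,::-1])
```

```text
[0.50847215 0.09962705 0.09334628] [-1.79942531e+02 -4.04330200e-02  1.32103132e+02] 8.75 [ 0.83087837  0.27779685 -1.98498324] [-0.06316242  0.03226785  0.07244852]
```

View pics/s2.png

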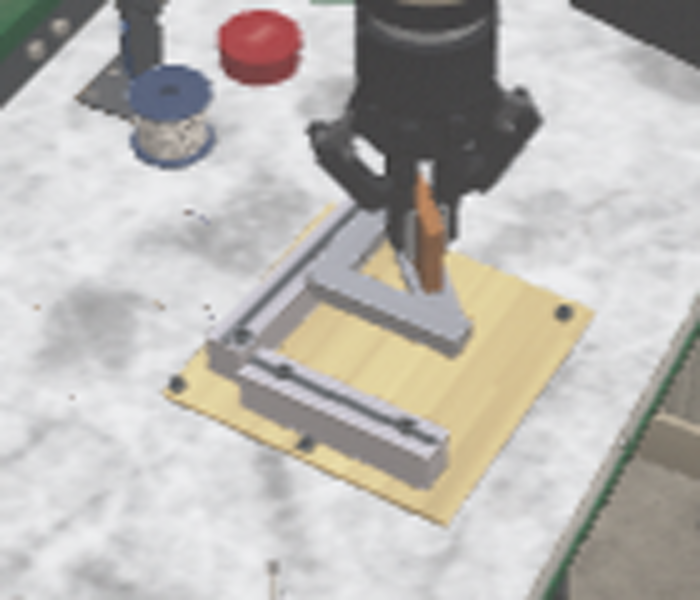

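The crop shows the square held level and roughly parallel over the board, clear of both rails. Rail_fixed is in front at (340,400) and rail_swing at (290,280). Descending between them.

Request:
move_arm([
  [0,0,0.4,0],
  [0,0,0.65,0],
  [0,0,0.78,0],
  [0,0,0.78,0],
  [0,0,0.78,0],
])

```text
time_s: 9.43
eef_pos: [0.5096, 0.0999, 0.0327]
eef_rot: [3.141, 0.001, 2.305]
contact_force: [0.2, -0.4, -1.6]
width: 0.0112
grip_force: 58.6
```

```bash
cat >> h.py <<'E'
def show(n=6):
    c=np.radians(-2.9); 
    s=manip.get_state(); F=s["contact_force"]
    R=np.array([[np.cos(c),-np.sin(c)],[np.sin(c),np.cos(c)]])
    print("t",s["time_s"],"pos",s["eef_pos"].round(4),"yaw",np.degrees(s["eef_rot"][2]).round(2),"tilt",np.degrees(s["eef_rot"][:2]).round(2),"Fjig",(R.T@F[:2]).round(1),"Fz",F[2].round(1),"T",s["torque"].round(3),"g",round(s["width"],4))
    # unit jig moves in tool axes (normalised per mm)
    y=s["eef_rot"][2]; B=np.array([[np.cos(y),np.sin(y)],[np.sin(y),-np.cos(y)]])
    print("per mm jig x",(B.T@R[:,0]/80).round(5),"jig y",(B.T@R[:,1]/80).round(5))
E
python3 -c "
from h import *; show()"
```

```text
t 9.425 pos [0.5096 0.0999 0.0327] yaw 132.09 tilt [1.7994e+02 5.0000e-02] Fjig [ 0.2 -0.4] Fz -1.6 T [0.031 0.043 0.042] g 0.0112
per mm jig x [-0.00884  0.00884] jig y [0.00884 0.00884]
```

Request:
move_arm([
  [0.05,0.05,0.0375,0],
  [0.097,0.097,0.0375,0],
  [0.097,0.097,0.0375,0],
])

```text
time_s: 9.8
eef_pos: [0.5096, 0.1116, 0.0289]
eef_rot: [3.141, 0.0, 2.307]
contact_force: [-0.3, -0.1, -3.1]
width: 0.0114
grip_force: 58.7
```

Request:
move_arm([
  [0.0133,0.0133,0,0],
  [0.0133,0.0133,0,0],
])

```text
time_s: 10.05
eef_pos: [0.5096, 0.1126, 0.0288]
eef_rot: [3.141, 0.0, 2.306]
contact_force: [-0.6, 0.6, -2.4]
width: 0.0111
grip_force: 58.7
```

Request:
move_arm([
  [0.0133,0.0133,0,0],
  [0.0133,0.0133,0,0],
])

```text
time_s: 10.3
eef_pos: [0.5096, 0.1141, 0.0288]
eef_rot: [3.142, -0.0, 2.306]
contact_force: [-0.2, -0.0, -2.9]
width: 0.0112
grip_force: 58.7
```

```bash
python3 -c "
from h import *; show()"
```

```text
t 10.3 pos [0.5096 0.1141 0.0288] yaw 132.11 tilt [180.  -0.] Fjig [-0.2 -0. ] Fz -2.9 T [-0.01   0.038 -0.033] g 0.0112
per mm jig x [-0.00884  0.00884] jig y [0.00884 0.00884]
```

Request:
move_arm([
  [0.0133,0.0133,0,0],
  [0.0133,0.0133,0,0],
])

```text
time_s: 10.55
eef_pos: [0.5097, 0.1157, 0.0288]
eef_rot: [3.141, -0.0, 2.306]
contact_force: [0.2, -0.3, -1.7]
width: 0.0112
grip_force: 58.7
```

Request:
move_arm([
  [0.0133,0.0133,0,0],
  [0.0133,0.0133,0,0],
])

```text
time_s: 10.8
eef_pos: [0.5098, 0.1169, 0.0288]
eef_rot: [-3.141, 0.0, 2.306]
contact_force: [0.4, -2.8, -1.8]
width: 0.011
grip_force: 58.8
```

```bash
python3 -c "
from h import *; show()"
```

```text
t 10.8 pos [0.5098 0.1169 0.0288] yaw 132.1 tilt [-1.7998e+02  2.0000e-02] Fjig [ 0.5 -2.8] Fz -1.8 T [-0.489  0.074  0.054] g 0.011
per mm jig x [-0.00884  0.00884] jig y [0.00884 0.00884]
```

Request:
move_arm([
  [0.0133,0.0133,0,0],
  [0.0133,0.0133,0,0],
])

```text
time_s: 11.05
eef_pos: [0.5099, 0.117, 0.029]
eef_rot: [-3.139, 0.002, 2.305]
contact_force: [-2.2, -10.5, 1.1]
width: 0.0112
grip_force: 59.3
```

```bash
python3 -c "
from h import *; show()"
```

```text
t 11.05 pos [0.5099 0.117  0.029 ] yaw 132.06 tilt [-1.7985e+02  1.4000e-01] Fjig [ -1.6 -10.6] Fz 1.1 T [-2.171  0.428  0.109] g 0.0112
per mm jig x [-0.00883  0.00885] jig y [0.00885 0.00883]
```

Request:
move_arm([
  [0,0,0,-0.003],
  [0,0,0,-0.003],
  [0,0,0,-0.003],
])

```text
time_s: 11.42
eef_pos: [0.5099, 0.1169, 0.029]
eef_rot: [-3.139, 0.002, 2.314]
contact_force: [-2.9, -10.5, 0.3]
width: 0.0113
grip_force: 59.4
```

```bash
python3 -c "
from h import *; show()"
```

```text
t 11.425 pos [0.5099 0.1169 0.029 ] yaw 132.56 tilt [-1.7987e+02  1.4000e-01] Fjig [ -2.4 -10.6] Fz 0.3 T [-2.125  0.352 -0.33 ] g 0.0113
per mm jig x [-0.00891  0.00877] jig y [0.00877 0.00891]
```

Request:
move_arm([
  [0,0,0,0.006],
  [0,0,0,0.006],
  [0,0,0,0.006],
])

```text
time_s: 11.8
eef_pos: [0.5098, 0.117, 0.0289]
eef_rot: [-3.139, 0.002, 2.296]
contact_force: [-1.3, -11.0, 1.0]
width: 0.0113
grip_force: 59.5
```

```bash
python3 -c "
from h import *; show()"
```

```text
t 11.8 pos [0.5098 0.117  0.0289] yaw 131.54 tilt [-1.7985e+02  1.4000e-01] Fjig [ -0.7 -11.1] Fz 1.0 T [-2.199  0.611  0.531] g 0.0113
per mm jig x [-0.00875  0.00892] jig y [0.00892 0.00875]
```

Request:
move_arm([
  [-0.022,-0.022,0,-0.0037],
  [-0.022,-0.022,0,-0.0037],
])

```text
time_s: 12.05
eef_pos: [0.5098, 0.1163, 0.0288]
eef_rot: [3.141, -0.0, 2.308]
contact_force: [-0.5, -1.4, -2.5]
width: 0.0114
grip_force: 59.0
```

Request:
move_arm([
  [-0.05,0.05,0,0],
  [-0.1,0.1,0,0],
  [-0.1,0.1,0,0],
])

```text
time_s: 12.42
eef_pos: [0.5216, 0.1156, 0.0288]
eef_rot: [3.141, 0.0, 2.308]
contact_force: [-0.2, -0.2, -2.5]
width: 0.0112
grip_force: 59.0
```

Request:
move_arm([
  [-0.009,0.009,0,0],
  [-0.018,0.018,0,0],
  [-0.018,0.018,0,0],
])

```text
time_s: 12.8
eef_pos: [0.5231, 0.1155, 0.0288]
eef_rot: [3.141, -0.0, 2.308]
contact_force: [-0.6, 0.6, -2.0]
width: 0.0112
grip_force: 59.0
```

Request:
move_arm([
  [-0.009,0.009,0,0],
  [-0.018,0.018,0,0],
  [-0.018,0.018,0,0],
])

```text
time_s: 13.18
eef_pos: [0.5252, 0.1153, 0.0288]
eef_rot: [3.142, -0.0, 2.308]
contact_force: [-0.3, 0.1, -2.1]
width: 0.0118
grip_force: 59.0
```

Request:
move_arm([
  [-0.009,0.009,0,0],
  [-0.018,0.018,0,0],
  [-0.018,0.018,0,0],
])

```text
time_s: 13.55
eef_pos: [0.5271, 0.1153, 0.0287]
eef_rot: [-3.142, -0.0, 2.308]
contact_force: [-0.9, -0.0, -1.4]
width: 0.0115
grip_force: 59.1
```

```bash
python3 -c "
from h import *; show()"
```

```text
t 13.55 pos [0.5271 0.1153 0.0287] yaw 132.24 tilt [-1.7999e+02 -1.0000e-02] Fjig [-0.9 -0.1] Fz -1.4 T [0.009 0.133 0.003] g 0.0115
per mm jig x [-0.00886  0.00882] jig y [0.00882 0.00886]
```

Request:
move_arm([
  [-0.009,0.009,0,0],
  [-0.018,0.018,0,0],
  [-0.018,0.018,0,0],
])

```text
time_s: 13.92
eef_pos: [0.5291, 0.1151, 0.0287]
eef_rot: [-3.141, -0.0, 2.308]
contact_force: [-2.3, -0.7, -1.3]
width: 0.0114
grip_force: 59.1
```

Request:
move_arm([
  [-0.009,0.009,0,0],
  [-0.018,0.018,0,0],
  [-0.018,0.018,0,0],
])

```text
time_s: 14.3
eef_pos: [0.5312, 0.115, 0.0287]
eef_rot: [-3.142, -0.0, 2.308]
contact_force: [-2.6, -1.0, -2.6]
width: 0.0109
grip_force: 59.0
```

```bash
python3 -c "
from h import *; show()"
```

```text
t 14.3 pos [0.5312 0.115  0.0287] yaw 132.23 tilt [-180.   -0.] Fjig [-2.5 -1.1] Fz -2.6 T [-0.232  0.461 -0.183] g 0.0109
per mm jig x [-0.00886  0.00882] jig y [0.00882 0.00886]
```

Request:
move_arm([
  [-0.009,0.009,0,0],
  [-0.014,0.014,0,0],
  [-0.014,0.014,0,0],
])

```text
time_s: 14.68
eef_pos: [0.5328, 0.115, 0.0287]
eef_rot: [3.142, -0.0, 2.308]
contact_force: [-2.2, -1.4, -2.2]
width: 0.0113
grip_force: 59.0
```

Request:
move_arm([
  [-0.009,0.009,0,0],
  [-0.009,0.009,0,0],
])

```text
time_s: 14.92
eef_pos: [0.5337, 0.1149, 0.0287]
eef_rot: [-3.141, -0.0, 2.308]
contact_force: [-3.1, -2.0, -2.1]
width: 0.0114
grip_force: 59.2
```

```bash
python3 -c "
from h import *; show()"
```

```text
t 14.925 pos [0.5337 0.1149 0.0287] yaw 132.24 tilt [-1.7999e+02 -1.0000e-02] Fjig [-3.  -2.1] Fz -2.1 T [-0.381  0.71  -0.108] g 0.0114
per mm jig x [-0.00886  0.00882] jig y [0.00882 0.00886]
```

Request:
move_arm([
  [-0.009,0.009,0,0],
  [-0.009,0.009,0,0],
])

```text
time_s: 15.18
eef_pos: [0.5339, 0.1149, 0.0285]
eef_rot: [-3.14, -0.001, 2.308]
contact_force: [-7.1, -1.5, 0.2]
width: 0.0114
grip_force: 59.4
```

Request:
move_arm([
  [-0.009,0.009,0,0],
  [-0.009,0.009,0,0],
])

```text
time_s: 15.42
eef_pos: [0.5341, 0.1149, 0.0283]
eef_rot: [-3.139, -0.002, 2.309]
contact_force: [-10.6, -1.8, 2.3]
width: 0.0112
grip_force: 59.6
```

```bash
python3 -c "
from h import *; show()"
```

```text
t 15.425 pos [0.5341 0.1149 0.0283] yaw 132.27 tilt [-1.7985e+02 -1.3000e-01] Fjig [-10.5  -2.3] Fz 2.3 T [-0.384  2.126  0.172] g 0.0112
per mm jig x [-0.00887  0.00881] jig y [0.00881 0.00887]
```

Request:
move_arm([
  [0.007,0.007,0,0],
  [0.0124,0.0124,0,0],
  [0.0124,0.0124,0,0],
])

```text
time_s: 15.8
eef_pos: [0.5341, 0.1156, 0.0281]
eef_rot: [-3.138, -0.001, 2.308]
contact_force: [-10.7, -4.5, 0.8]
width: 0.0114
grip_force: 59.5
```

```bash
python3 -c "
from h import *; show()"
```

```text
t 15.8 pos [0.5341 0.1156 0.0281] yaw 132.24 tilt [-1.7978e+02 -8.0000e-02] Fjig [-10.4  -5.1] Fz 0.8 T [-1.152  2.196  0.112] g 0.0114
per mm jig x [-0.00886  0.00882] jig y [0.00882 0.00886]
```

Request:
move_arm([
  [0.009,0.009,0,0],
  [0.009,0.009,0,0],
  [0.009,0.009,0,0],
])

```text
time_s: 16.18
eef_pos: [0.5341, 0.1158, 0.0282]
eef_rot: [-3.136, -0.0, 2.307]
contact_force: [-11.5, -10.2, 2.7]
width: 0.0113
grip_force: 59.7
```

```bash
python3 -c "
from h import *; show()"
```

```text
t 16.175 pos [0.5341 0.1158 0.0282] yaw 132.2 tilt [-1.797e+02 -1.000e-02] Fjig [-11.  -10.8] Fz 2.7 T [-2.126  2.486  0.03 ] g 0.0113
per mm jig x [-0.00885  0.00882] jig y [0.00882 0.00885]
```

Request:
move_arm([
  [0,0.005,0,0],
  [0,0.005,0,0],
  [0,0.005,0,0],
  [0,0.005,0,0],
  [0,0.005,0,0],
  [0,0.005,0,0],
  [0,0.005,0,0],
  [0,0.005,0,0],
])

```text
time_s: 17.18
eef_pos: [0.5341, 0.1158, 0.0282]
eef_rot: [-3.136, -0.0, 2.307]
contact_force: [-14.1, -12.1, 3.9]
width: 0.011
grip_force: 60.2
```

Run:
```python
from h import *
show()
f=cams.grab_frame("scene"); np.savez("scene3.npz",**f)
im=f["img"][205:305,225:345]; cv2.imwrite("pics/s3.png",cv2.resize(im,None,fx=6,fy=6,interpolation=cv2.INTER_CUBIC)[...,::-1])
g=cams.grab_frame("top"); np.savez("top3.npz",**g)
```

```text
t 17.175 pos [0.5341 0.1158 0.0282] yaw 132.19 tilt [-1.7965e+02 -2.0000e-02] Fjig [-13.4 -12.8] Fz 3.9 T [-2.41   2.842  0.059] g 0.011
per mm jig x [-0.00885  0.00883] jig y [0.00883 0.00885]
```

View pics/s3.png

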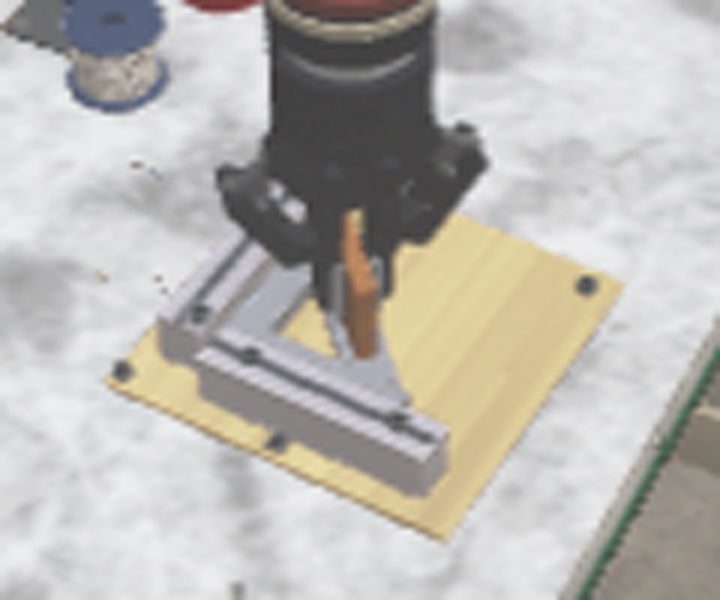

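The crop shows the square seated against both rails, low between them: the fixed rail in front at (330,400) and the swing rail at (220,280). Total push is about 13 N each way, so I'll ease it slightly and hold for a good second.

Request:
move_arm([
  [0,-0.004,0,0],
  [0,-0.004,0,0],
  [0,-0.004,0,0],
  [0,-0.004,0,0],
  [0,-0.004,0,0],
  [0,-0.004,0,0],
  [0,-0.004,0,0],
  [0,-0.004,0,0],
  [0,-0.004,0,0],
  [0,-0.004,0,0],
])

```text
time_s: 18.52
eef_pos: [0.5341, 0.1158, 0.0282]
eef_rot: [-3.136, -0.0, 2.307]
contact_force: [-11.7, -10.6, 2.7]
width: 0.0113
grip_force: 59.8
```

```bash
python3 -c "
from h import *; show()
f=dict(np.load('top3.npz')); p=world(f); z=p[...,2]
m=(z>.024)&(z<.05); m[:200]=0;m[283:]=0;m[:,:205]=0;m[:,285:]=0
n,l=cv2.connectedComponents(m.astype(np.uint8))
for i in range(1,n):
    q=p[l==i][:,:2]
    if len(q)>60: print(len(q),cv2.minAreaRect((q*1000).astype(np.float32)))
"
```

```text
t 18.525 pos [0.5341 0.1158 0.0282] yaw 132.19 tilt [-1.7969e+02 -2.0000e-02] Fjig [-11.2 -11.1] Fz 2.7 T [-2.17   2.518  0.07 ] g 0.0113
per mm jig x [-0.00885  0.00882] jig y [0.00882 0.00885]
195 ((591.52587890625, 57.09424591064453), (57.77162170410156, 26.379106521606445), 89.41809844970703)
```

Held for over 2 s at about 11 N on each rail. Backing off diagonally, then lifting.

Request:
move_arm([
  [0,-0.06,0,0],
  [0,-0.16,0,0],
  [0,-0.27,0,0],
  [0,-0.3,0,0],
  [0,-0.3,0,0],
])

```text
time_s: 19.15
eef_pos: [0.5183, 0.1011, 0.0289]
eef_rot: [3.141, 0.0, 2.308]
contact_force: [0.2, 0.2, -2.4]
width: 0.011
grip_force: 59.4
```

Request:
move_arm([
  [0,0,-0.3,0],
  [0,0,-0.65,0],
  [0,0,-0.8,0],
  [0,0,-0.8,0],
  [0,0,-0.8,0],
])

```text
time_s: 19.77
eef_pos: [0.5176, 0.1012, 0.0916]
eef_rot: [-3.141, -0.001, 2.308]
contact_force: [0.6, 0.6, -2.5]
width: 0.0113
grip_force: 59.6
```

Run:
```python
from h import *
show(); s=manip.get_state()
plan(s["eef_pos"],np.degrees(s["eef_rot"][2]),[(.49,-.25,.0925,132.2),(.4795,-.3045,.0925,115.75),(.4795,-.3045,.0265,115.75)])
```

```text
t 19.775 pos [0.5176 0.1012 0.0916] yaw 132.24 tilt [-1.7994e+02 -7.0000e-02] Fjig [0.6 0.6] Fz -2.5 T [-0.053  0.007  0.006] g 0.0113
per mm jig x [-0.00886  0.00882] jig y [0.00882 0.00886]
[-0.922, -0.98, -0.004, 0.0] mm 108 rows 2
[-0.924, -0.98, -0.003, 0.0] mm 108 rows 2
[-0.924, -0.98, -0.004, 0.0] mm 108 rows 2
[-0.25, -0.266, -0.001, 0.0] mm 29 rows 1
[-0.416, -0.554, 0.0, 0.091] mm 55 rows 2
[-0.0, -0.0, 0.825, -0.0] mm 66 rows 2
end [ 0.4795 -0.3045  0.0265] 115.75
```

Request:
move_arm([
  [-0.3,-0.33,0,0],
  [-0.6,-0.65,0,0],
  [-0.92,-0.98,0,0],
])

```text
time_s: 20.15
eef_pos: [0.5088, -0.0067, 0.0915]
eef_rot: [-3.141, -0.002, 2.308]
contact_force: [0.7, -0.1, -1.2]
width: 0.0114
grip_force: 59.5
```

Request:
move_arm([
  [-0.3,-0.33,0,0],
  [-0.6,-0.65,0,0],
  [-0.92,-0.98,0,0],
])

```text
time_s: 20.52
eef_pos: [0.5003, -0.114, 0.0915]
eef_rot: [-3.141, -0.002, 2.308]
contact_force: [0.3, 0.0, -2.2]
width: 0.0115
grip_force: 59.6
```

Request:
move_arm([
  [-0.3,-0.33,0,0],
  [-0.6,-0.65,0,0],
  [-0.92,-0.98,0,0],
])

```text
time_s: 20.9
eef_pos: [0.4918, -0.2211, 0.0914]
eef_rot: [-3.141, -0.002, 2.308]
contact_force: [0.8, 0.5, -2.1]
width: 0.0113
grip_force: 59.6
```

Request:
move_arm([
  [-0.25,-0.266,0,0],
])

```text
time_s: 21.02
eef_pos: [0.4894, -0.2505, 0.0914]
eef_rot: [-3.141, -0.002, 2.307]
contact_force: [1.0, 0.2, -2.4]
width: 0.0114
grip_force: 59.5
```

Request:
move_arm([
  [-0.2,-0.27,0,0.045],
  [-0.42,-0.56,0,0.091],
  [-0.42,-0.56,0,0.091],
  [-0.42,-0.56,0,0.091],
])

```text
time_s: 21.52
eef_pos: [0.4792, -0.3037, 0.0918]
eef_rot: [-3.141, -0.002, 2.024]
contact_force: [0.4, -0.0, -1.9]
width: 0.0113
grip_force: 59.6
```

Request:
move_arm([
  [0,0,0.3,0],
  [0,0,0.6,0],
  [0,0,0.74,0],
  [0,0,0.8,0],
  [0,0,0.8,0],
])

```text
time_s: 22.15
eef_pos: [0.4798, -0.3044, 0.0291]
eef_rot: [3.141, 0.0, 2.023]
contact_force: [0.6, 0.0, -2.0]
width: 0.0112
grip_force: 59.6
```

Request:
move_arm([
  [0,0,0.02,0],
  [0,0,0.03,0],
  [0,0,0.03,0],
])

```text
time_s: 22.52
eef_pos: [0.4797, -0.3046, 0.0266]
eef_rot: [3.141, 0.0, 2.022]
contact_force: [-0.4, 0.5, -1.9]
width: 0.0114
grip_force: 59.6
```

Request:
move_arm([
  [0,0,0.02,0],
  [0,0,0.02,0],
  [0,0,0.02,0],
])

```text
time_s: 22.9
eef_pos: [0.4796, -0.3045, 0.0247]
eef_rot: [3.142, -0.0, 2.022]
contact_force: [-0.7, -0.1, -2.4]
width: 0.0113
grip_force: 59.6
```

Request:
move_arm([
  [0,0,0.012,0],
  [0,0,0.012,0],
  [0,0,0.012,0],
])

```text
time_s: 23.28
eef_pos: [0.4798, -0.3046, 0.0242]
eef_rot: [3.141, 0.0, 2.022]
contact_force: [-1.8, 1.4, 3.2]
width: 0.0112
grip_force: 60.2
```

Request:
move_arm([
  [0,0,0,0],
  [0,0,0,0],
  [0,0,0,0],
  [0,0,0,0],
  [0,0,0,0],
], fingers=0.2)

```text
time_s: 23.9
eef_pos: [0.4796, -0.3045, 0.0238]
eef_rot: [3.141, -0.0, 2.022]
contact_force: [-0.1, 0.1, -0.1]
width: 0.0511
grip_force: 0.0
```

Request:
move_arm([
  [0,0,-0.2,0],
  [0,0,-0.6,0],
  [0,0,-1,0],
  [0,0,-1,0],
])

```text
time_s: 24.4
eef_pos: [0.4812, -0.3061, 0.1081]
eef_rot: [3.14, 0.006, 2.022]
contact_force: [0.2, 0.5, -0.2]
width: 0.0513
grip_force: 0.0
```

Request:
move_arm([
  [0,0,-0.5,0],
  [0,0,-0.9,0],
  [0,0,-0.9,0],
  [0,0,-0.9,0],
])

```text
time_s: 24.9
eef_pos: [0.4794, -0.3043, 0.175]
eef_rot: [-3.141, -0.001, 2.022]
contact_force: [-0.2, -0.8, -0.1]
width: 0.0512
grip_force: 0.0
```

Run:
```python
from h import *
show()
f=cams.grab_frame("scene"); g=cams.grab_frame("top"); np.savez("top4.npz",**g)
a=cv2.resize(f["img"][150:305,225:385],(400,388),interpolation=cv2.INTER_CUBIC)
b=cv2.resize(g["img"][200:290,200:420],(800,327)[:2],interpolation=cv2.INTER_CUBIC)
cv2.imwrite("pics/t4.png",b[...,::-1]); cv2.imwrite("pics/s4.png",a[...,::-1])
for F,n in((g,"top"),(f,"scene")):
    p=world(F); z=p[...,2]; X=p[...,0];Y=p[...,1]
    m=(z>.028)&(z<.045)&(X>.42)&(X<.64)&(Y>0)&(Y<.22)
    k,l=cv2.connectedComponents(m.astype(np.uint8))
    for i in range(1,k):
        q=p[l==i][:,:2]
        if len(q)>60: print(n,len(q),cv2.minAreaRect((q*1000).astype(np.float32)))
    m=(z>.05)&(z<.066)&(abs(X-.48)<.05)&(abs(Y+.304)<.05); q=p[m]
    if len(q)>5: print("grip",cv2.minAreaRect((q[:,:2]*1000).astype(np.float32)),np.median(q[:,2]))
```

```text
t 24.9 pos [ 0.4794 -0.3043  0.175 ] yaw 115.85 tilt [-1.7999e+02 -5.0000e-02] Fjig [-0.1 -0.8] Fz -0.1 T [-0.027  0.025 -0.008] g 0.0512
per mm jig x [-0.00601  0.01096] jig y [0.01096 0.00601]
top 438 ((592.6943359375, 100.36219024658203), (144.7698516845703, 26.53173065185547), 88.33210754394531)
top 383 ((515.4740600585938, 176.9879608154297), (25.992189407348633, 125.2544174194336), 87.03067016601562)
scene 724 ((561.2744140625, 142.9502716064453), (115.3560562133789, 221.4165802001953), 42.4433708190918)
grip ((479.9658203125, -303.89886474609375), (12.152332305908203, 56.70205307006836), 26.086828231811523) 0.060395796278877034
```

View pics/t4.png

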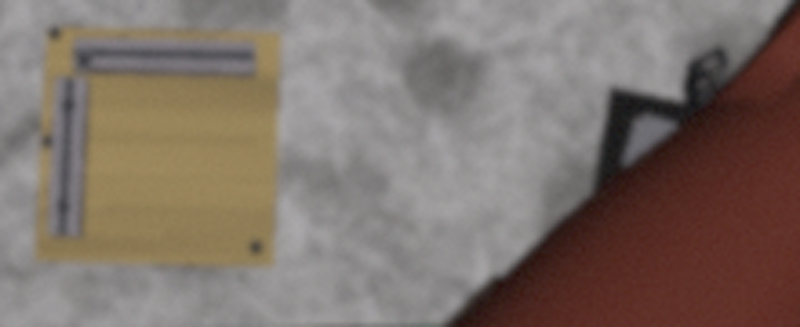

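View pics/s4.png

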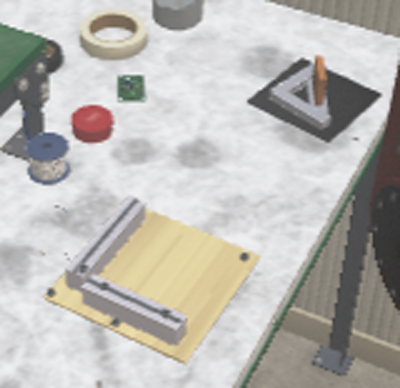

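The square is back flat on the mat, the jig is clear, and the rails look close to square. I'll measure the swing angle more carefully from the inner edges at sub-pixel level.

```bash
cat > ang.py <<'E'
from h import *
import sys
def back(F,uv,z):
    K=F["mtx"];P=F["pose"]; d=np.c_[(uv[:,0]-K[0,2])/K[0,0],(uv[:,1]-K[1,2])/K[1,1],np.ones(len(uv))]@P[:3,:3].T
    return P[:3,3]+d*((z-P[2,3])/d[:,2])[:,None]
def edge(F,A,B,z,nrm,half=9):
    """subpixel edges of saturation along world line A->B, searched along nrm (mm)"""
    S=cv2.cvtColor(F["img"],cv2.COLOR_RGB2HSV)[...,1].astype(np.float32)
    K=F["mtx"];P=np.linalg.inv(F["pose"])
    A,B,n=map(np.array,(A,B,nrm)); n=n/np.linalg.norm(n); pts=[]
    t=np.arange(-half,half+.1,.5)
    for s in np.linspace(0,1,60):
        q=(A+(B-A)*s)[None]+t[:,None]*n; X=np.c_[q/1000,np.full(len(t),z)]@P[:3,:3].T+P[:3,3]
        u=X[:,0]/X[:,2]*K[0,0]+K[0,2]; v=X[:,1]/X[:,2]*K[1,1]+K[1,2]
        r=cv2.remap(S,u.astype(np.float32)[None],v.astype(np.float32)[None],cv2.INTER_LINEAR)[0]
        g=np.abs(np.gradient(r)); g=np.where(g>.4*g.max(),g,0); pts.append(A+(B-A)*s+n*(g*t).sum()/g.sum())
    pts=np.array(pts); vx,vy,x,y=cv2.fitLine(pts.astype(np.float32),cv2.DIST_HUBER,0,.01,.01).ravel()
    return np.degrees(np.arctan2(vy,vx)),(x,y),np.std((pts-[x,y])@[-vy,vx])
for fn,sw in(("top0.npz",3.8),("top4.npz",0)):
    F=dict(np.load(fn)); o=np.array([584.6,161.4]); c=np.radians(-2.85); R=np.array([[np.cos(c),-np.sin(c)],[np.sin(c),np.cos(c)]])
    W=lambda x,y:o+R@[x,y]
    k=np.tan(np.radians(sw)); off=1.5
    a=edge(F,W(-20,off),W(-120,off),.036,R[:,1])
    b=edge(F,W(off-20*k,-20),W(off-120*k,-120),.036,R[:,0])
    e1=edge(F,W(-140,40),W(30,40),.006,R[:,1],6); e2=edge(F,W(-140,-150),W(30,-150),.006,R[:,1],6)
    e3=edge(F,W(40,-140),W(40,30),.006,R[:,0],6); e4=edge(F,W(-150,-140),W(-150,30),.006,R[:,0],6)
    for n,e in zip(("fixed","swing","by+","by-","bx+","bx-"),(a,b,e1,e2,e3,e4)):
        an=(e[0]+45)%180-45; print(fn,n,round(an,2),np.round(e[1],1),round(e[2],2))
E
python3 ang.py
```

```text
top0.npz fixed -3.18 [511.4 163.8] 0.39
top0.npz swing 83.29 [570.5  72. ] 0.25
top0.npz by+ -2.85 [529.6 202.7] 0.47
top0.npz by- -2.95 [511.3  14.7] 0.53
top0.npz bx+ 86.94 [619.3  86.1] 0.35
top0.npz bx- 87.06 [431.3 112.8] 0.44
top4.npz fixed -3.27 [529.  162.8] 0.31
top4.npz swing 87.3 [577.7  92.8] 0.22
top4.npz by+ -2.85 [519.5 203.2] 0.48
top4.npz by- -2.99 [514.7  14.6] 0.54
top4.npz bx+ 87.22 [621.1 110. ] 0.47
top4.npz bx- 87.01 [433.1 147.9] 0.48
```

The swing rail's inner edge is at 87.3° and the board edges are at about 87.05°. That makes it square within about 0.25°, which is within measurement noise. Handing in.

```bash
python3 -c "
from workcell import manip; print(manip.close_job())"
```

```text
the job is handed in; nothing more can be done
None
```

The job is handed in: the square was held in the corner for over 2 s at about 11–13 N total toward each rail, which left the loose rail square within about 0.25° in the camera images, and it now lies flat on its mat, released.

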